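# Set the gel viewer's filter rod to its middle click

## Robot

A 6-joint arm with a two-finger parallel gripper is mounted at the origin on the work surface. World frame = base frame: x ahead of the robot, y to its left, z up, the work surface at z = 0. Lengths are in m, angles in rad, forces in N, time in s.
With the tool pointing down it reaches from about 0.3 to 0.85 m from the base axis. Payload 5.4 kg.
Tool frame: the origin (TCP) lies midway between the tips of the shut fingers; the grasp point (between the pads) lies 19 mm behind it; z points along the fingers, y is the line along which they close (so a half turn about z gives the same grasp; the last joint's range is limited). The gripper opens to 85 mm and grips with 20 to 120 N. Pads are 22 mm wide; open, the fingers measure 114 mm over their backs; the gripper's body (76 mm by 85 mm) begins 54 mm behind the grasp point. The pads swing forward as they close: fully open they stand 13 mm farther back than shut.
Start: joints at [-1.494, 0.158, 1.597, -0, 1.386, -0.21], TCP at [0.163, -0.552, 0.231] pointing down, gripper open.
Joint ranges: [-2.91, 2.91], [-0.94, 2.29], [0.18, 2.7], [-1.29, 4.43], [0.17, 2.64], [-3, 3]. Speed limits (rad/s): [2.57, 2.57, 3.14, 3.14, 3.14, 3.14].

## Interface

Orientations are given as a unit quaternion [x, y, z, w].
In Python, from bench import sensors, imaging, finish_job gives the robot as it stands. The module is installed in compiled form; this text tells all that it offers.
- The arm moves only by the tool play_rows, never from a script. Its arguments are lists of equal length, an entry for each row: "jaw": the gripper's target within -1 to 1 (fully open at 1, half-way at 0, shut at -1); "delta_pos": the shift along the tool's x, y, z normalised to -1 to 1, where 1 is 2.5 cm, a list of three; "turn": the turn, a rotation vector about the tool's x, y, z normalised to -1 to 1, where 1 is 0.15 rad, a list of three. In form: {"jaw": [jaw, ...], "delta_pos": [[x, y, z], ...], "turn": [[ax, ay, az], ...]}. A call has 1 to 12 rows; each row shifts and turns the commanded pose from where the row before left it, along the tool's axes as they then stand; what a row does not reach is not made up. A row lasts 1/8 s, in which the tool goes at most 62.5 mm and 10.7 degrees, less where a joint would pass 70% of its speed; a pose out of reach is approached as far as the arm can. A call with a number of a shift or a turn outside -1 to 1 is refused whole. A call with a gripper value outside its range is refused whole. The fingers move at their own pace and stop on an object; "force" is the grip in N (left out, the last holds). Time passes only in rows, so rows that do not move let the fingers close. It gives the time, the measured TCP pose, the force, the opening and the grip force at its end, in the units of the state.
- sensors.get_obs(): the state, without advancing time (a new reading comes with each control period).
- imaging.camera(name): name is "scene" or "side" or "wrist"; returns a dict with "color" (384x512x3 uint8, blue, green, red), "intrinsics" (3x3 intrinsics, pixels), "origin" and "rotation" of the camera in the world. Camera axes: x right, y down, z forward; pixel columns grow to the right and rows downward; lengths in m; the calibration is good to about 2 mm. A picture is of the moment at which its call begins. There is no depth.
- finish_job(): hands the job in; it is judged then, once.
The state is a dict: "clock": time; "joint_positions": joint angles; "joint_velocities": joint speeds; "joint_torque": joint torques, N m; "eef_pos": TCP position; "eef_rot": TCP orientation; "wrist_force": force on the tool from outside, world axes, zero at the start; "wrist_torque": the same for the moment, N m; "width": finger opening in m; "grip_force": force on a finger pad.
Only numpy, scipy, OpenCV 4.12 (cv2) and the standard library are available. Lean on these libraries where they do the work, as an engineer would, in place of code of your own. Each camera call takes 0.05 s, during which the arm holds its last target. There are 200 camera calls.

## Task

The filter rod of the gel viewer (the low light box with the glass window and a gel on top, its rod ending in a round knob) has been left pulled all the way out. Push it in to its middle click position, not all the way in, and let go. Leave the T-handled vent rod of the vacuum pump next to it as it is.

Things in the scene. Friction and masses are not known exactly. Their poses are not given: they have to be found in the camera images.
- gel_viewer: Fixed light-grey box, 220 deep (x) x 180 wide (y) x 70 mm high; glass window on top and a clear gel tray, rim 88 mm above the work surface, starting 95 mm behind the front face. Origin: centre of its underside, on the work surface. Its -x axis points out of the front face, towards the robot within 15 degrees; the filter rod leaves the middle of that face. Stands left or right of the vacuum pump.
- filter_knob (a point): Centre of the filter rod's round knob: black cylinder, 30 mm diameter, 24 mm long, axis along the 10 mm steel rod, 45 mm above the work surface, free all round: pinch its sides from above or push its outer end. Axes as the viewer's: -x points out along the rod. Centre is 45 mm in front of the viewer's face with the rod fully in, 70 mm at the middle click, 95 mm fully out.
- filter_rod (a joint): How far the filter rod is drawn out (m): 0 fully in, 0.025 middle click, 0.050 fully out (it starts there, within 3 mm). A spring plunger holds it at each of the three: about 5 N moves it on out of any of them. Let go within 9 mm of the middle click, it snaps there by itself to within 2 mm.
- vent_bar (a point): Centre of the T-handle of the vacuum pump's vent rod (leave it): black level bar across its rod (along y), 64 mm long, 13 mm thick, 45 mm above the work surface, 45 to 95 mm in front of the pump's face. The pump is a similar fixed grey box, 200 deep x 160 wide x 80 mm high, with a black slotted top. Axes as the pump's: -x points out of its front. Slides with 4 N of friction, no clicks.

How it is judged:
At the end, for the whole second after the job is handed in: The filter rod rests at its middle click, drawn out 25 mm within 7 mm, at rest, and the T-handle of the vent rod is within 10 mm of where it was (value of joint filter_rod between 0.018 and 0.032 m and velocity of joint filter_rod between -0.01 and 0.01 m/s and distance of vent_bar from where it was at the start of the episode below 0.01 m); the robot touches nothing.
It fails at once if the T-handle of the vacuum pump's vent rod is moved by more than 10 mm (distance of vent_bar from where it was at the start of the episode above 0.01 m).
It also fails if it takes over 32 s, if anything falls off the work surface, if the arm or the gripper's body presses on something with over 40 N, if the wrist force passes 120 N, or if a joint passes its speed limit or range.

## Working session

There is one attempt and no reset: what is moved stays moved. The work goes in short steps, Python scripts to look and compute and a tool call to move; the robot and the scene stay as the last step left them, time stands still between calls to the robot, and variables do not carry over. Pictures are saved under pics/ and viewed, at most 10 in all, crops included, and the job is handed in when it is done.

Besides the shell and the picture viewer there is one more tool, called after "Emit:" as name(argument=value, ...), one argument or row to a line, values as JSON. play_rows: Moves the arm, as the interface text tells. Scaled input: -1 to 1 covers 2.5 cm each way for a shift and 0.15 rad each way for a turn. Its arguments: {"type":"object","properties":{"jaw":{"type":"array"},"delta_pos":{"type":"array"},"turn":{"type":"array"},"force":{"type":"number"}},"required":["jaw","delta_pos","turn"]}

```bash
mkdir -p pics; cat > h.py <<'E'
import numpy as np,cv2
from bench import sensors,imaging
def snap(n,f):
    c=imaging.camera(n); cv2.imwrite(f'pics/{f}.png',c['color']); np.savez(f'{f}.npz',K=c['intrinsics'],o=c['origin'],R=c['rotation']); return c
def ray(f,u,v):
    d=np.load(f'{f}.npz'); r=d['R']@np.linalg.inv(d['K'])@[u,v,1]; return d['o'],r
def atz(f,u,v,z):
    o,r=ray(f,u,v); return o+r*(z-o[2])/r[2]
def proj(f,p):
    d=np.load(f'{f}.npz'); q=d['K']@d['R'].T@(np.asarray(p)-d['o']); return q[:2]/q[2]
E
python3 - <<'E'
from h import *
a=snap('scene','s1');b=snap('side','d1')
for c in(a,b):print(c['origin'],c['rotation'][:,2])
o=sensors.get_obs();print(o['clock'],o['eef_pos'],o['eef_rot'])
E
```

```text
Traceback (most recent call last):
IndexError: too many indices for array: array is 1-dimensional, but 2 were indexed
```

View pics/s1.png

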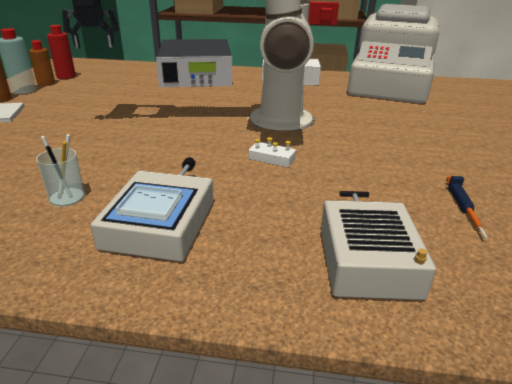

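View pics/d1.png

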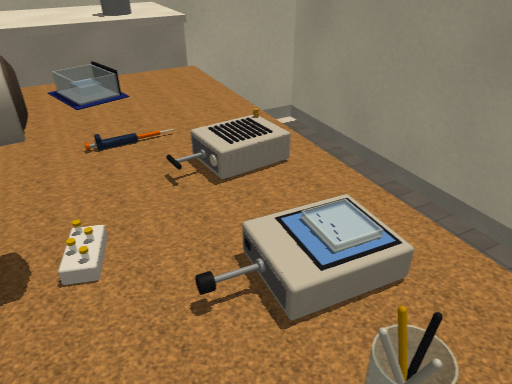

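```bash
python3 - <<'E'
from h import *
for f in('s1','d1'):
    try: d=np.load(f+'.npz');print(f,d['R'],d['o'],d['K'].tolist())
    except Exception as e: print(e)
print({k:np.round(v,3).tolist() for k,v in sensors.get_obs().items() if k in('clock','eef_pos','eef_rot')})
for f,v in(('s1',(135,145,285,260)),('d1',(170,180,420,330))):
    i=cv2.imread(f'pics/{f}.png');x,y,X,Y=v
    cv2.imwrite(f'pics/{f}c.png',cv2.resize(i[y:Y,x:X],None,fx=3,fy=3,interpolation=cv2.INTER_CUBIC))
E
```

```text
s1 [ 0.56877321  0.66400363 -0.36462539 -0.32038186] [1.36528638 0.08705632 0.52565438] [[418.091085609133, 0.0, 248.6814195521882], [0.0, 418.091085609133, 197.3854423644547], [0.0, 0.0, 1.0]]
d1 [ 0.84853188 -0.20615395  0.11024127 -0.47470101] [ 0.33819316 -0.61104057  0.46889676] [[398.21552523765524, 0.0, 251.99534455914394], [0.0, 398.21552523765524, 191.51106883074127], [0.0, 0.0, 1.0]]
{'clock': 0.1, 'eef_pos': [0.163, -0.551, 0.23], 'eef_rot': [0.99, 0.143, 0.0, -0.001]}
```

View pics/d1c.png

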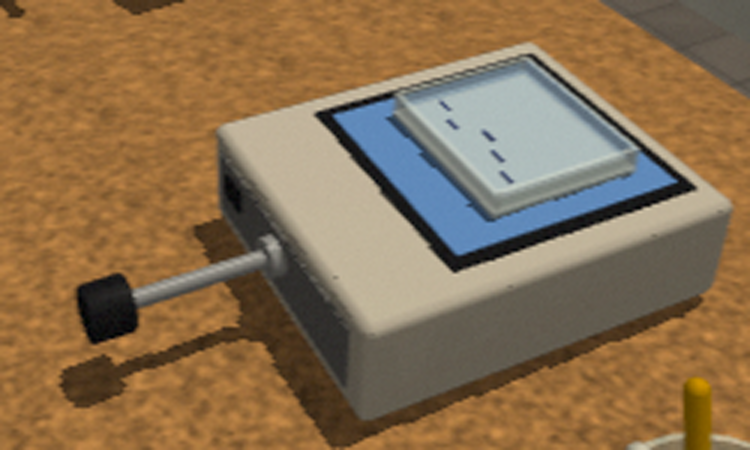

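View pics/s1c.png

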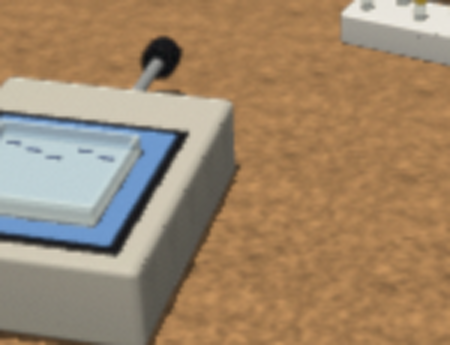

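```bash
sed -i "s/R=c\['rotation'\])/R=Rotation.from_quat(c['rotation']).as_matrix())/; 1a from scipy.spatial.transform import Rotation" h.py
python3 - <<'E'
from h import *
for f in('s1','d1'):
    d=dict(np.load(f+'.npz'));d['R']=Rotation.from_quat(d['R']).as_matrix();np.savez(f+'.npz',**d);print(d['R'][:,2])
A=[]
o1,r1=ray('d1',205.7,282.3);o2,r2=ray('s1',189,164)
s=np.linalg.lstsq(np.c_[r1,-r2],o2-o1,rcond=None)[0];print('tri',o1+s[0]*r1,o2+s[1]*r2)
print('knob',atz('d1',205.7,282.3,.045),atz('s1',189,164,.045))
print('collar',atz('d1',260.7,265,.045))
P=[atz('d1',*p,.07) for p in((243.3,223.3),(293.3,291),(413.3,250),(349.3,195))]
print(np.array(P))
for a,b in((1,2),(0,3)): e=P[b]-P[a];print(np.degrees(np.arctan2(e[1],e[0])),np.linalg.norm(e))
e=P[0]-P[1];print('front',np.degrees(np.arctan2(-e[0],e[1])),np.linalg.norm(e)); print('mid',(P[0]+P[1])/2)
e=P[3]-P[2];print('back',np.degrees(np.arctan2(-e[0],e[1])),np.linalg.norm(e))
E
```

```text
[-0.84024775 -0.11977593 -0.52880757]
[ 0.38280945  0.76014454 -0.52501162]
tri [ 0.4704122  -0.19245118  0.04384765] [ 0.46982043 -0.19162933  0.04447293]
knob [ 0.47005374 -0.19358601  0.045     ] [ 0.47080129 -0.19132406  0.045     ]
collar [ 0.56002098 -0.19816412  0.045     ]
[[ 0.56954358 -0.11776818  0.07      ]
 [ 0.56176996 -0.28859029  0.07      ]
 [ 0.77009885 -0.30106285  0.07      ]
 [ 0.78464133 -0.12973808  0.07      ]]
-3.426184300485961 0.20870191836639554
-3.185148211264298 0.21543054882115137
front -2.6055678213786257 0.17099888975636499
mid [ 0.56565677 -0.20317923  0.07      ]
back -4.851781959182446 0.17194085773940126
```

Emit:
play_rows(
  jaw=[1, 1, 1, 1, 1, 1, 1, 1, 1, 1, 1, 1],
  delta_pos=[
    [0, 0, 0],
    [0, 0, 0],
    [0, 0, 0],
    [0.8, -1, 0],
    [0.8, -1, 0],
    [0.8, -1, 0],
    [0.8, -1, 0],
    [0.8, -1, 0],
    [0.8, -1, 0],
    [0.8, -1, 0],
    [0.8, -1, 0],
    [0.8, -1, 0],
  ],
  turn=[
    [0, 0, 0.75],
    [0, 0, 0.75],
    [0, 0, 0.75],
    [0, 0, 0],
    [0, 0, 0],
    [0, 0, 0],
    [0, 0, 0],
    [0, 0, 0],
    [0, 0, 0],
    [0, 0, 0],
    [0, 0, 0],
    [0, 0, 0],
  ],
)

```text
clock: 1.6
eef_pos: [0.3542, -0.3348, 0.2309]
eef_rot: [1.0, -0.025, -0.0, -0.0]
wrist_force: [0.2, -0.7, -0.5]
width: 0.0849
grip_force: 0.0
```

Emit:
play_rows(
  jaw=[1, 1, 1, 1, 1, 1, 1, 1],
  delta_pos=[
    [0.7, -1, 0.3],
    [0.7, -1, 0.3],
    [0.7, -1, 0.3],
    [0.7, -1, 0.3],
    [0.7, -1, 0.4],
    [0.7, -1, 0.4],
    [0, 0, 0],
    [0, 0, 0],
  ],
  turn=[
    [0, 0, 0],
    [0, 0, 0],
    [0, 0, 0],
    [0, 0, 0],
    [0, 0, 0],
    [0, 0, 0],
    [0, 0, 0],
    [0, 0, 0],
  ],
)

```text
clock: 2.6
eef_pos: [0.4659, -0.1918, 0.1813]
eef_rot: [1.0, -0.025, -0.0, 0.0]
wrist_force: [0.6, 0.0, 0.7]
width: 0.0851
grip_force: 0.0
```

```bash
python3 - <<'E'
from h import *
snap('wrist','w1')
o=sensors.get_obs();p=o['eef_pos'];R=Rotation.from_quat(o['eef_rot']).as_matrix();print(o['clock'],p,R.round(3).tolist())
print('tool delta to knob',R.T@(np.array([.4703,-.1925,.026])-p)); print('knob pred px',proj('w1',[.4703,-.1925,.045]))
E
```

```text
2.65 [ 0.46598375 -0.19219104  0.18155396] [[0.999, -0.051, 0.0], [-0.051, -0.999, -0.001], [0.0, 0.001, -1.0]]
tool delta to knob [4.31034184e-03 2.41506458e-06 1.55554426e-01]
knob pred px [259.37403105 176.60236233]
```

View pics/w1.png

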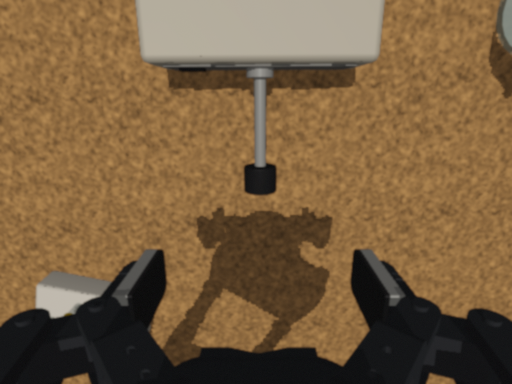

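```bash
python3 - <<'E'
from h import *
for p in((250,157),(292,164),(296,150),(258,147)):print(atz('s1',*p,.02))
for v in(166,192):print('knob ends',atz('w1',260,v,.06 if v==166 else .045))
E
```

```text
[ 0.35679091 -0.05448893  0.02      ]
[0.37888244 0.06038198 0.02      ]
[0.29153925 0.06629051 0.02      ]
[ 0.29013194 -0.04132113  0.02      ]
knob ends [ 0.4832805  -0.19362789  0.06      ]
knob ends [ 0.4557472  -0.19233825  0.045     ]
```

Emit:
play_rows(
  jaw=[1, 1, 1, 1, 1, 1, 1, 1, 1],
  delta_pos=[
    [0.16, 0, 0.8],
    [0, 0, 0.8],
    [0, 0, 0.8],
    [0, 0, 0.8],
    [0, 0, 0.8],
    [0, 0, 0.8],
    [0, 0, 0.8],
    [0, 0, 0.55],
    [0, 0, 0],
  ],
  turn=[
    [0, 0, 0],
    [0, 0, 0],
    [0, 0, 0],
    [0, 0, 0],
    [0, 0, 0],
    [0, 0, 0],
    [0, 0, 0],
    [0, 0, 0],
    [0, 0, 0],
  ],
)

```text
clock: 3.78
eef_pos: [0.4695, -0.1917, 0.0269]
eef_rot: [1.0, -0.026, -0.001, -0.0]
wrist_force: [-0.9, 0.1, 1.0]
width: 0.0854
grip_force: 0.0
```

Emit:
play_rows(
  jaw=[-1, -1, -1, -1, -1, -1, -1, -1],
  delta_pos=[
    [0, 0, 0],
    [0, 0, 0],
    [0, 0, 0],
    [0, 0, 0],
    [0, 0, 0],
    [0, 0, 0],
    [0, 0, 0],
    [0, 0, 0],
  ],
  turn=[
    [0, 0, 0],
    [0, 0, 0],
    [0, 0, 0],
    [0, 0, 0],
    [0, 0, 0],
    [0, 0, 0],
    [0, 0, 0],
    [0, 0, 0],
  ],
  force=40,
)

```text
clock: 4.78
eef_pos: [0.4706, -0.1935, 0.0286]
eef_rot: [1.0, -0.025, 0.0, 0.002]
wrist_force: [-2.6, -4.5, 3.0]
width: 0.0285
grip_force: 40.2
```

Emit:
play_rows(
  jaw=[-1, -1, -1, -1, -1, -1, -1, -1],
  delta_pos=[
    [0.2, 0, 0],
    [0.2, 0, 0],
    [0.2, 0, 0],
    [0.2, 0, 0],
    [0.2, 0, 0],
    [0, 0, 0],
    [0, 0, 0],
    [0, 0, 0],
  ],
  turn=[
    [0, 0, 0],
    [0, 0, 0],
    [0, 0, 0],
    [0, 0, 0],
    [0, 0, 0],
    [0, 0, 0],
    [0, 0, 0],
    [0, 0, 0],
  ],
)

```text
clock: 5.78
eef_pos: [0.4959, -0.1947, 0.0286]
eef_rot: [1.0, -0.025, 0.001, 0.002]
wrist_force: [-2.1, -5.3, 2.5]
width: 0.0288
grip_force: 40.3
```

```bash
python3 - <<'E'
from h import *
snap('side','d2')
i=cv2.imread('pics/d2.png')[160:320,150:350]
cv2.imwrite('pics/d2c.png',cv2.resize(i,None,fx=3,fy=3,interpolation=cv2.INTER_CUBIC))
E
```

```text
(no output)
```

View pics/d2c.png

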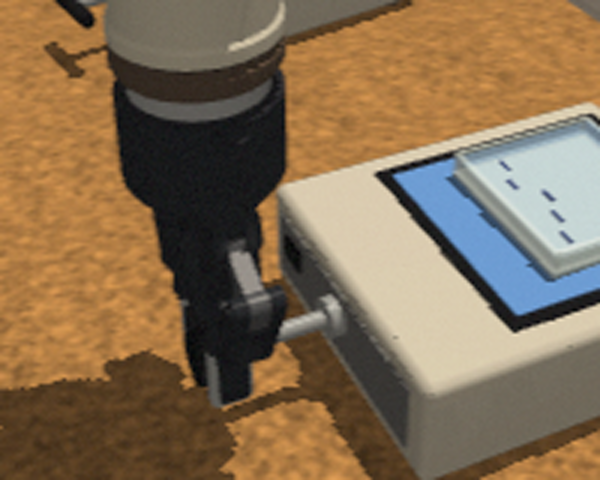

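The picture shows the fingers around the knob, with a short length of rod visible up to the collar at crop (333,315). Next I open the gripper, lift and check.

Emit:
play_rows(
  jaw=[0.2, 1, 1, 1, 1, 1, 1, 1],
  delta_pos=[
    [0, 0, 0],
    [0, 0, 0],
    [0, 0, 0],
    [0, 0, 0],
    [0, 0, 0],
    [0, 0, 0],
    [0, 0, 0],
    [0, 0, 0],
  ],
  turn=[
    [0, 0, 0],
    [0, 0, 0],
    [0, 0, 0],
    [0, 0, 0],
    [0, 0, 0],
    [0, 0, 0],
    [0, 0, 0],
    [0, 0, 0],
  ],
)

```text
clock: 6.82
eef_pos: [0.4952, -0.1929, 0.0276]
eef_rot: [1.0, -0.025, 0.0, 0.0]
wrist_force: [-0.6, 0.5, -0.3]
width: 0.0857
grip_force: 0.0
```

Emit:
play_rows(
  jaw=[1, 1, 1, 1, 1, 1, 1, 1, 1],
  delta_pos=[
    [0, 0, -0.4],
    [0, 0, -0.8],
    [0, 0, -0.8],
    [0, 0, -0.8],
    [0, 0, -0.8],
    [0, 0, -0.8],
    [0, 0, -0.8],
    [0, 0, -0.8],
    [0, 0, 0],
  ],
  turn=[
    [0, 0, 0],
    [0, 0, 0],
    [0, 0, 0],
    [0, 0, 0],
    [0, 0, 0],
    [0, 0, 0],
    [0, 0, 0],
    [0, 0, 0],
    [0, 0, 0],
  ],
)

```text
clock: 7.95
eef_pos: [0.4964, -0.1937, 0.1799]
eef_rot: [1.0, -0.025, 0.002, 0.001]
wrist_force: [-0.1, -0.3, -0.3]
width: 0.0857
grip_force: 0.0
```

```bash
python3 - <<'E'
from h import *
snap('side','d3')
i=cv2.imread('pics/d3.png')[110:320,150:350]
cv2.imwrite('pics/d3c.png',cv2.resize(i,None,fx=2.8,fy=2.8,interpolation=cv2.INTER_CUBIC))
for q in(.018,.025,.032,.05):
  print(q,(proj('d3',np.array([.4703,-.1925,.045])+(.05-q)*np.array([.9986,-.0523,0]))-[150,110])*2.8)
E
```

```text
0.018 [212.11415807 463.31208646]
0.025 [199.93774744 467.12172166]
0.032 [187.66360476 470.9619343 ]
0.05 [155.64443501 480.97977618]
```

View pics/d3c.png

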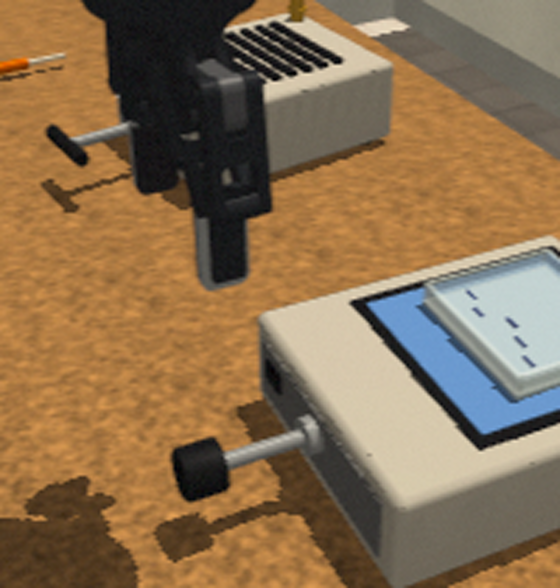

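The knob now sits at crop (201,469). The middle click predicts (200,467), so the rod is drawn out about 25 mm. The T-handle was never approached.

```bash
python3 -c "
from bench import finish_job
print(finish_job())"
```

```text
the job is handed in; nothing more can be done
None
```

I pushed the filter rod in to its middle click (about 25 mm out in the last picture), let go and raised the gripper clear; the pump's vent rod was never touched, and the job is handed in.

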